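Set the test controller to the pinned speed step and start it

ROBOT

A 6-joint arm with a two-finger parallel gripper is mounted at the origin on the work surface. World frame = base frame: x ahead of the robot, y to its left, z up, the work surface at z = 0. Lengths are in m, angles in rad, forces in N, time in s.
With the tool pointing down it reaches from about 0.35 to 0.85 m from the base axis. Payload 8.1 kg.
Tool frame: the origin (TCP) lies on the mounting face of the last link; the fingertips stand 186 mm ahead of it and the grasp point (between the pads) lies 167 mm ahead of it (grip_point_offset is the distance from the TCP to the grasp point, in m); z points along the fingers, y is the direction in which the jaws open and shut (so a half turn about z gives the same grasp; the last joint's range is limited). The gripper opens to 93 mm and grips with 3 to 60 N. Pads are 15 mm wide; open, the fingers measure 128 mm over their backs; the gripper's body (75 mm by 188 mm) begins 65 mm behind the grasp point.
Start: joints at [1.206, 0.13, 1.488, -0, 1.523, -0.085], TCP at [0.166, 0.577, 0.405] pointing down, gripper open.
Joint ranges: [-2.96, 2.96], [-0.89, 2.26], [0.02, 2.5], [-1.34, 4.48], [0, 2.73], [-2.66, 2.66]. Speed limits (rad/s): [2.39, 2.39, 2.79, 3.14, 3.14, 3.14].

INTERFACE

Orientations are given as a rotation vector (axis times angle).
In Python, from plant import read_state, read_camera, close_job, grip_point_offset gives the robot as it stands.
- The arm moves only by the shell command python3 -m creep 'ROWS' [OPENING] [FORCE]. ROWS is JSON, a list of rows, each a list of 2 entries, a list of its own where there are three numbers: the shift along the tool's x, y, z in cm, then the turn, a rotation vector about the tool's x, y, z in degrees. In form: [[[tx, ty, tz], [rx, ry, rz]], ...]. A call has 1 to 12 rows; each row shifts and turns the commanded pose from where the row before left it, along the tool's axes as they then stand; what a row does not reach is not made up. A row lasts 1/12 s, in which the tool goes at most 41.7 mm and 7.16 degrees, less where a joint would pass 70% of its speed; a pose out of reach is approached as far as the arm can. A call is refused whole if a number of a shift passes 4.17 or a number of a turn 7.16, either way. A call with a gripper value outside its range is refused whole. OPENING is the opening in per cent of the stroke, from 0 (shut) to 100 (fully open), set as the call begins (- or left out, the last holds). The fingers move at their own pace and stop on an object; FORCE is the grip in N (left out, the last holds). Time passes only in rows, so rows that do not move let the fingers close. It gives the time, the measured TCP pose, the force and the opening at its end, in the units of the state.
- read_state(): the state, without advancing time (a new reading comes with each control period).
- read_camera(name): name is "scene" or "side" or "wrist"; returns a dict with "img" (384x512x3 uint8, red, green, blue), "K" (3x3 intrinsics, pixels), "T" (4x4, takes a point from camera to world coordinates). Camera axes: x right, y down, z forward; pixel columns grow to the right and rows downward; lengths in m; the calibration is good to about 2 mm. The wrist camera is an equidistant fisheye: a pixel r from the principal point sees the ray r / f radians off the axis. A picture is of the moment at which its call begins. There is no depth.
- close_job(): hands the job in, once; it reports no verdict.
The state is a dict: "t": time; "q": joint angles; "dq": joint speeds; "joint_torque": joint torques, N m; "tool_pos": TCP position; "orientation": TCP orientation; "force": force on the tool from outside, world axes, zero at the start; "wrist_torque": the same for the moment, N m; "opening": finger opening in m.
Only numpy, scipy, OpenCV 4.12 (cv2) and the standard library are available. Lean on these libraries where they do the work, as an engineer would, in place of code of your own. Each camera call takes 0.05 s, during which the arm holds its last target.

TASK

On the toy-repair table, use a fingertip to push the speed dial of the grey train controller clockwise, click by click, until its pointer has clicked in at the tall pin, and do not let it go past the pin. Then press the round start button fully down with a fingertip and let it come up again. Push the dial gently, press the button only after the dial is set, and leave everything else, including the loose wheel on the controller, where it is.

Things in the scene. Friction and masses are not known exactly. Their poses are not given: they have to be found in the camera images.
- console: Grey train controller, a box 180 mm deep (x) by 320 mm wide (y), panel 62 mm above the table, fixed. Origin: centre of its underside; z up; its front (-x) side is the robot's side. Dial axis at (0, +60 mm) on the panel, start button at (-30 mm, -105 mm).
- dial (a joint): Speed dial, angle in rad, growing clockwise seen from above; 0 is the first click place (off), end stops just beyond 0 and 4.19. Nine click places 0.524 rad (30 degrees) apart; the dial pulls itself into the nearest place and jumps over half-way (0.26 rad) between places. Peak torque about 0.07 N m, so about 2 N at 36 mm from the axis. At the start it stands in place 0, 1 or 2.
- dial_hub (a point): Point on the dial's vertical axis, 18 mm above the panel (80 mm above the table). x points along the pointer, z up; it turns with the dial. The dial: grey skirt disc 100 mm across and 4 mm high just on the panel; on it a black round hub 32 mm across and a single straight pointer bar, 12 mm thick, reaching from the hub to 49 mm from the axis; hub and bar stand from 4 to 32 mm above the panel. White line on the bar's top.
- dial_tip (a point): Outer end of the pointer bar, 49 mm from the axis, 18 mm above the panel; x outward along the bar.
- pin_top (a point): Top centre of the tall steel pin, fixed in the panel 64 mm from the dial axis beside one of the click places 4 to 7 (counted from 0 at the off end): 22 mm high with a head 18 mm across. All the other click places have only flat studs, 8 mm across and 4 mm high, at the same radius. The dial is set when the pointer points at the pin.
- start (a joint): Travel of the start button in m: 0 up, 0.006 fully down; spring return, about 5 N when fully down.
- start_top (a point): Centre of the top of the round start button, 30 mm across, 22 mm above the panel in a black collar 46 mm across and 12 mm high. Moves with the button.
- roller_mid (a point): Loose steel wheel standing flat on the panel, 30 mm across, 20 mm high, behind the start button; centre. Leave alone.
- loco_mid (a point): Loose toy locomotive, 120 x 46 x 70 mm, on the table behind the controller; 35 mm above its underside. Leave alone.
- wagon_mid (a point): Loose toy wagon, 85 x 42 x 46 mm, on the table to the left of the controller; 23 mm above its underside. Leave alone.
- driver_grip (a point): Loose screwdriver, 160 mm long, lying on the table to the right of the controller; a point on its handle. Leave alone.
- spray_mid (a point): Loose clear bottle, 48 mm across, 150 mm high, behind the controller on the right; half-way up. Leave alone.
- bowl_rim (a point): Loose brown bowl, 84 mm across, 35 mm high, to the left of the controller, beyond the wagon; centre of its mouth. Leave alone.
- jar_mid (a point): Loose glass jar, 52 mm across, 60 mm high, behind the controller, right of its middle; half-way up. Leave alone.

How it is judged:
By the outcome, as a careful person would: the job done as asked, in the order asked, and still so for the second after the job is handed in, with the robot touching nothing.
It also fails if it takes over 67 s, if anything falls off the work surface, if the arm or the gripper's body presses on something with over 40 N, if the wrist force passes 120 N, or if a joint passes its speed limit or range.

## Working session

There is one attempt and no reset: what is moved stays moved. The work goes in short steps, Python scripts to look and compute and a shell command to move; the robot and the scene stay as the last step left them, time stands still between calls to the robot, and variables do not carry over. Pictures are saved under pics/ and viewed, and the job is handed in when it is done.

```bash
ls; mkdir -p pics; python3 - <<'E'
from plant import *
import cv2
print(read_state(), grip_point_offset)
for n in ["scene","side","wrist"]:
    c=read_camera(n); cv2.imwrite(f"pics/{n}0.png",c["img"][:,:,::-1]); print(n,c["K"].tolist(),c["T"].round(4).tolist())
E
```

```text
pics
{'t': 0.0, 'q': array([ 1.20558877e+00,  1.31125765e-01,  1.48927549e+00,  8.79847674e-06,
        1.52297665e+00, -8.54006453e-02]), 'dq': array([ 0.00051092,  0.00061511,  0.00133807,  0.00028722,  0.0004136 ,
       -0.00069455]), 'joint_torque': array([ 1.63565004e-03, -5.59823370e+01, -4.91773117e+01,  7.72315124e-02,
        3.50134692e-02, -4.94427854e-05]), 'tool_pos': array([0.16559784, 0.5764587 , 0.40371037]), 'orientation': array([-4.38030982e-01, -3.11049292e+00,  2.72995428e-03]), 'force': array([-1.10449498, -0.19014587,  0.31484557]), 'wrist_torque': array([0.01340358, 0.02439287, 0.01193338]), 'opening': 0.0933033653273804} 0.1673
scene [[422.70957002704176, 0.0, 261.49601348208137], [0.0, 422.70957002704176, 187.9717104279733], [0.0, 0.0, 1.0]] [[0.2053, 0.587, -0.7831, 1.3983], [0.9787, -0.1181, 0.168, -0.1273], [0.0061, -0.8009, -0.5987, 0.7442], [0.0, 0.0, 0.0, 1.0]]
side [[468.2058366709433, 0.0, 249.79459910255434], [0.0, 468.2058366709433, 184.86391503262064], [0.0, 0.0, 1.0]] [[0.991, -0.086, 0.1029, 0.4612], [-0.1329, -0.7357, 0.6642, -0.6291], [0.0186, -0.6718, -0.7405, 0.8422], [0.0, 0.0, 0.0, 1.0]]
wrist [[297.3186396354542, 0.0, 255.1968855858049], [0.0, 297.3186396354542, 191.41339795418247], [0.0, 0.0, 1.0]] [[0.2762, 0.9323, 0.2334, 0.1015], [0.9611, -0.2673, -0.0696, 0.5946], [-0.0025, 0.2435, -0.9699, 0.3834], [0.0, 0.0, 0.0, 1.0]]
```

View pics/scene0.png

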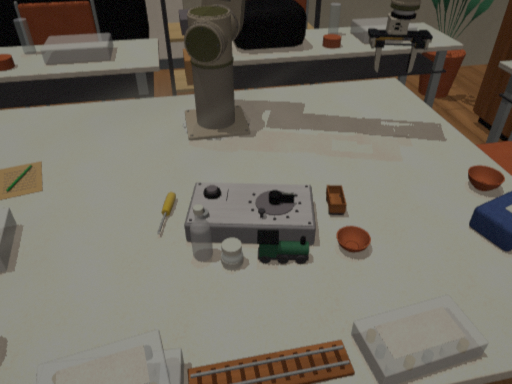

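View pics/side0.png

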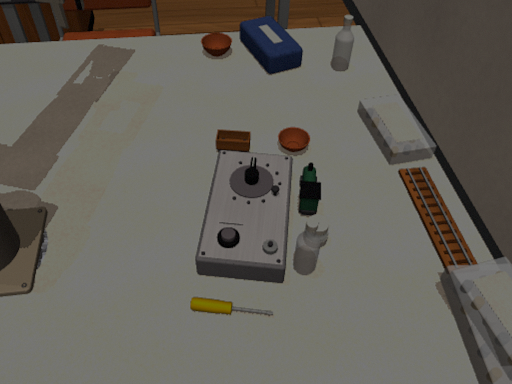

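View pics/wrist0.png

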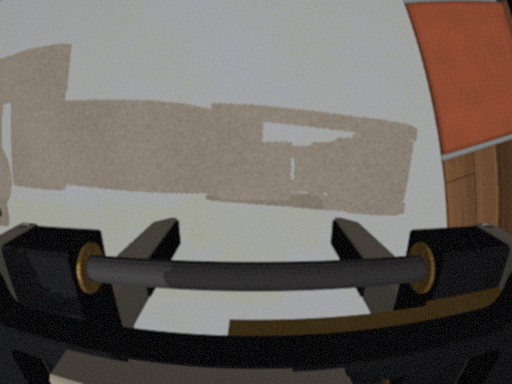

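```bash
python3 - <<'E'
import cv2
a=cv2.imread("pics/scene0.png")[175:255,175:325]; cv2.imwrite("pics/sc.png",cv2.resize(a,None,fx=5,fy=5,interpolation=cv2.INTER_CUBIC))
a=cv2.imread("pics/side0.png")[145:285,190:340]; cv2.imwrite("pics/sd.png",cv2.resize(a,None,fx=4,fy=4,interpolation=cv2.INTER_CUBIC))
E
```

```text
(no output)
```

View pics/sc.png

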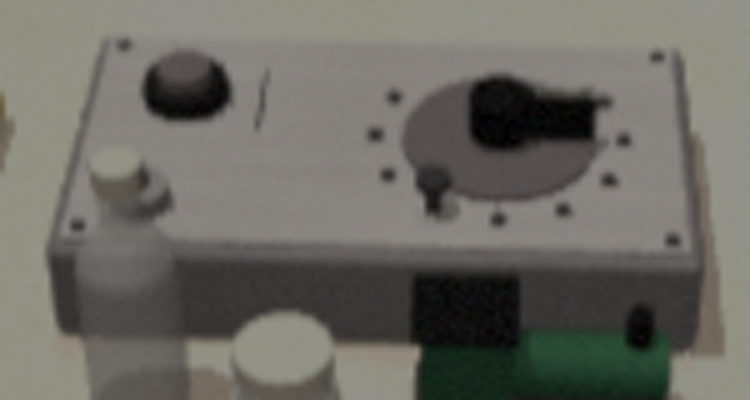

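View pics/sd.png

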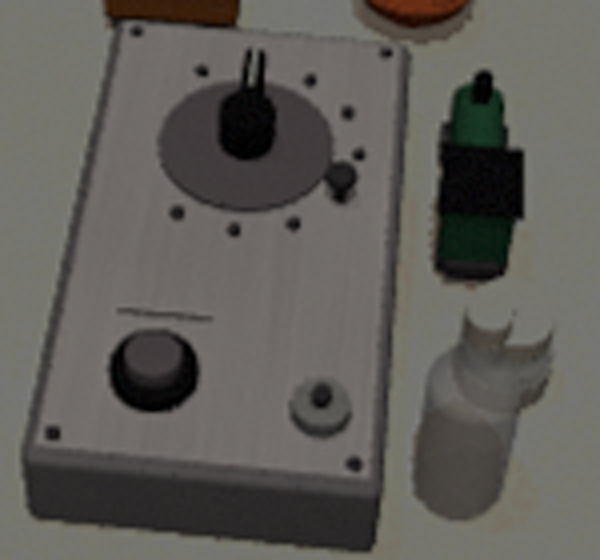

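The pin looks like place 5 and the pointer sits at about place 0 or 1. Next I'll measure.

```bash
cat > h.py <<'E'
import numpy as np, cv2
from plant import *
def ray(c,u,v,z):
    d=c["T"][:3,:3]@np.linalg.solve(c["K"],[u,v,1]); o=c["T"][:3,3]
    return o+d*(z-o[2])/d[2]
def proj(c,p):
    q=c["T"][:3,:3].T@(np.asarray(p)-c["T"][:3,3]); q=c["K"]@q; return q[:2]/q[2]
E
python3 - <<'E'
from h import *
sc=read_camera("scene"); sd=read_camera("side")
S={8:(395,97),7:(376,134),6:(388,175),4:(498,220),3:(563,210),2:(610,180),1:(624,140),0:(605,100)}
D={0:(203,70),2:(310,80),3:(347,112),4:(358,155),6:(293,223),7:(234,230),8:(178,213)}
from scipy.optimize import least_squares
def fit(W):
    ks=list(W); 
    f=lambda p: np.concatenate([np.array(W[k])-(p[:2]+.064*np.array([np.cos(p[2]+np.radians(120-30*k)),np.sin(p[2]+np.radians(120-30*k))])) for k in ks])
    r=least_squares(f,[.6,0,0]); return r.x, np.abs(r.fun).max()
cs={}
for n,c,P,(x0,y0,s) in (("scene",sc,S,(175,175,5)),("side",sd,D,(190,145,4))):
    W={k:ray(c,x0+(u+.5)/s-.5,y0+(v+.5)/s-.5,.065)[:2] for k,(u,v) in P.items()}
    print(n,fit(W)); 
    for m in (('corners',[(125,45),(657,57),(78,224),(673,240)] if n=="scene" else [(137,32),(386,53),(53,433),(354,464)]),):
        print([ray(c,x0+u/s,y0+v/s,.063)[:2].round(4).tolist() for u,v in m[1]])
    t={"scene":[(190,68),(530,88)],"side":[(154,355),(255,52)]}[n]
    print("button",ray(c,x0+t[0][0]/s,y0+t[0][1]/s,.084),"ptr",ray(c,x0+t[1][0]/s,y0+t[1][1]/s,.094))
    hub=fit(W)[0]
    for k in (0,1,2):
        a=hub[2]+np.radians(120-30*k)
        p=[hub[0]+.049*np.cos(a),hub[1]+.049*np.sin(a),.094]; uv=proj(c,p); hb=proj(c,[hub[0],hub[1],.094])
        print(k,((uv-[x0,y0])*s).round(0),((hb-[x0,y0])*s).round(0))
    q=[(435,172)] if n=="scene" else [(341,172)]
    w=ray(c,x0+q[0][0]/s,y0+q[0][1]/s,.084)[:2]; d=w-hub[:2]; print("pin",w,np.hypot(*d),120-np.degrees(np.arctan2(d[1],d[0])-hub[2]))
E
```

```text
scene (array([ 0.57565345,  0.083467  , -0.23610986]), np.float64(0.001422680049757874))
[[0.4566, -0.0966], [0.5243, 0.1844], [0.6001, -0.1326], [0.6692, 0.149]]
button [ 0.51251306 -0.06633101  0.084     ] ptr [0.57672347 0.09948731 0.094     ]
0 [581.  63.] [499.  91.]
1 [596.  93.] [499.  91.]
2 [584. 123.] [499.  91.]
pin [0.62054452 0.04113131] 0.061705096879997715 149.79385199587026
side (array([ 0.5739083 ,  0.08056166, -0.24105219]), np.float64(0.0007829398434551216))
[[0.5225, 0.179], [0.6674, 0.1444], [0.4536, -0.1006], [0.5986, -0.1365]]
button [ 0.50684637 -0.07456576  0.084     ] ptr [0.58511667 0.12292892 0.094     ]
0 [211.  50.] [246. 107.]
1 [255.  46.] [246. 107.]
2 [296.  57.] [246. 107.]
pin [0.62040976 0.03549449] 0.06475674743388535 150.29134913685115
```

Pin is at place 5 (150°) and the pointer at place 1, so four clicks. First I'll shut the fingers and turn the tool.

```bash
python3 -m creep '[[[0,0,0],[0,0,7.1]],[[0,0,0],[0,0,7.1]],[[0,0,0],[0,0,7.1]],[[0,0,0],[0,0,7.1]],[[0,0,0],[0,0,7.1]],[[0,0,0],[0,0,7.1]],[[0,0,0],[0,0,7.1]],[[0,0,0],[0,0,7.1]],[[0,0,0],[0,0,7.1]],[[0,0,0],[0,0,7.1]],[[0,0,0],[0,0,7.1]],[[0,0,0],[0,0,7.1]]]' 0 20
cat >> h.py <<'E'
from scipy.spatial.transform import Rotation as Ro
def rel(target):
    s=read_state(); R=Ro.from_rotvec(s["orientation"]).as_matrix(); d=R.T@(np.array(target)-s["tool_pos"])
    y=R[:,1]; print("t",round(s["t"],2),"pos",s["tool_pos"].round(4),"yaw_y",np.degrees(np.arctan2(y[1],y[0])).round(1),"z",R[:,2].round(3),"q6",s["q"][5].round(3),"op",round(s["opening"],4),"F",s["force"].round(2)); print("shift cm",(d*100).round(2))
E
python3 -c "
from h import *
rel([.548,.1255,.33])"
```

```text
t: 1.25
tool_pos: [0.1657, 0.5766, 0.4046]
orientation: [2.434, 1.986, -0.0]
force: [-0.2, -0.4, -0.7]
opening: 0.0175
t 1.25 pos [0.1657 0.5766 0.4046] yaw_y -11.6 z [-0. -0. -1.] q6 1.408 op 0.0175 F [-0.23 -0.39 -0.72]
shift cm [-36.52  46.51   7.46]
```

```bash
python3 -m creep '[[[-2.2,2.9,0],[0,0,0]],[[-2.3,2.9,0],[0,0,0]],[[-2.3,2.9,0],[0,0,0]],[[-2.3,2.9,0],[0,0,0]],[[-2.3,2.9,0],[0,0,0]],[[-2.3,2.9,0],[0,0,0]],[[-2.3,2.9,0],[0,0,0]],[[-2.3,2.9,0],[0,0,0]],[[-2.3,2.9,0],[0,0,0]],[[-2.3,2.9,0],[0,0,0]],[[-2.3,2.9,0],[0,0,0]],[[-2.3,2.9,0],[0,0,0]]]' 0
python3 -m creep '[[[-2.3,2.9,1.5],[0,0,0]],[[-2.3,2.9,1.5],[0,0,0]],[[-2.3,2.9,1.5],[0,0,0]],[[-2.3,2.9,1.5],[0,0,0]],[[0,0,1.4],[0,0,2.1]],[[0,0,0],[0,0,0]],[[0,0,0],[0,0,0]]]'
python3 - <<'E'
from h import *
rel([.548,.1255,.26])
for n in ["scene","side","wrist"]:
    c=read_camera(n); im=c["img"][:,:,::-1]
    if n=="scene": im=cv2.resize(im[110:260,175:375],None,fx=4,fy=4)
    if n=="side": im=cv2.resize(im[60:210,150:350],None,fx=4,fy=4)
    cv2.imwrite(f"pics/{n}1.png",im)
E
```

```text
t: 2.25
tool_pos: [0.4543, 0.2375, 0.4049]
orientation: [2.428, 1.993, 0.001]
force: [0.1, 1.6, -0.2]
opening: 0.0004
t: 2.83
tool_pos: [0.5489, 0.1261, 0.3297]
orientation: [-2.463, -1.947, 0.004]
force: [0.4, -0.1, -0.1]
opening: 0.0001
t 2.83 pos [0.5489 0.1261 0.3297] yaw_y -13.3 z [-0.003 -0.    -1.   ] q6 0.367 op 0.0001 F [ 0.4  -0.11 -0.09]
shift cm [-0.07 -0.05  6.97]
```

View pics/scene1.png

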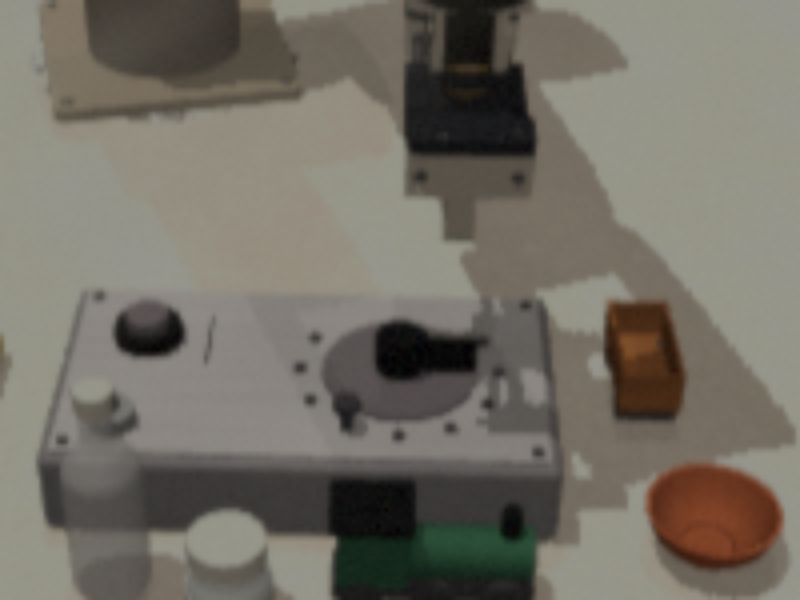

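View pics/side1.png

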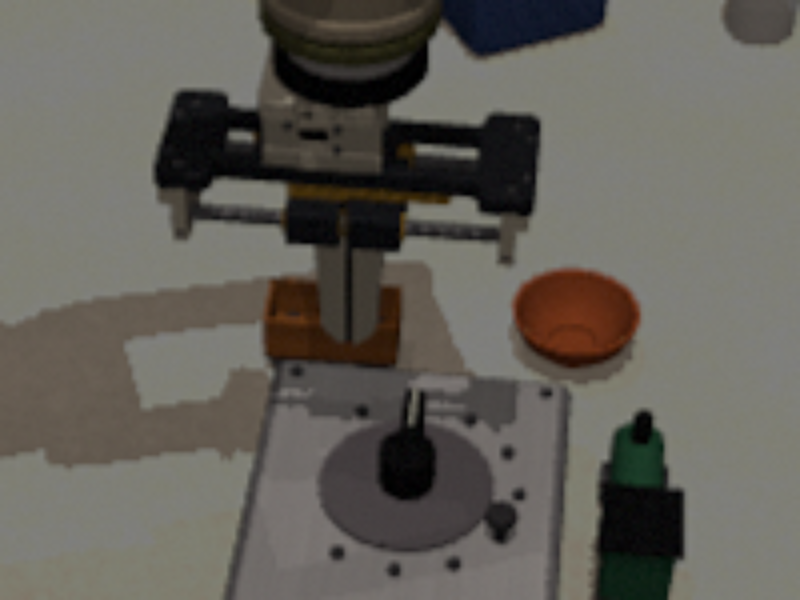

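View pics/wrist1.png

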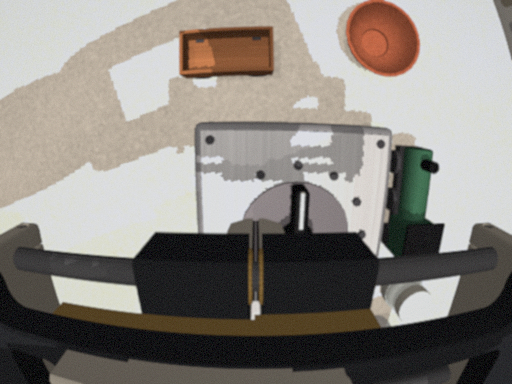

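The finger hangs ccw of the pointer, with clear space below it. The wrist view confirms the pointer is at stud 1, at pixel (298,165). Descending.

```bash
python3 -m creep '[[[0,0,1],[0,0,0]],[[0,0,1],[0,0,0]],[[0,0,1],[0,0,0]],[[0,0,1],[0,0,0]],[[0,0,1],[0,0,0]],[[0,0,1],[0,0,0]],[[0,0,0.6],[0,0,0]],[[0,0,0.2],[0,0,0]],[[0,0,0],[0,0,0]],[[0,0,0],[0,0,0]]]'
python3 - <<'E'
from h import *
rel([.548,.1255,.26])
for n in ["scene","side","wrist"]:
    c=read_camera(n); im=c["img"][:,:,::-1]
    if n=="scene": im=cv2.resize(im[140:240,235:335],None,fx=5,fy=5)
    if n=="side": im=cv2.resize(im[100:200,200:300],None,fx=5,fy=5)
    cv2.imwrite(f"pics/{n}2.png",im)
E
```

```text
t: 3.82
tool_pos: [0.5495, 0.1263, 0.2629]
orientation: [2.464, 1.948, 0.0]
force: [-0.1, 0.0, 0.6]
opening: 0.0004
t 3.82 pos [0.5495 0.1263 0.2629] yaw_y -13.3 z [ 0.  0. -1.] q6 0.368 op 0.0004 F [-0.09  0.02  0.58]
shift cm [-0.11 -0.13  0.29]
```

View pics/scene2.png

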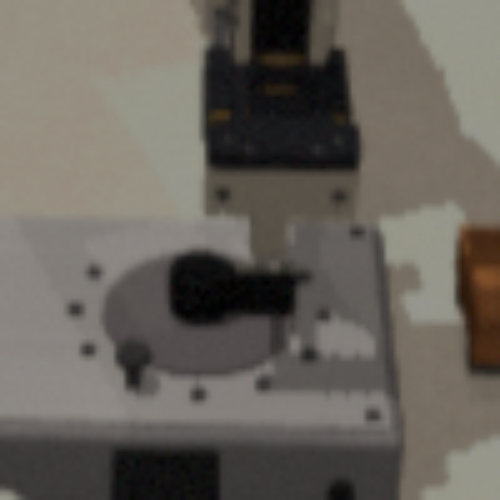

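View pics/side2.png

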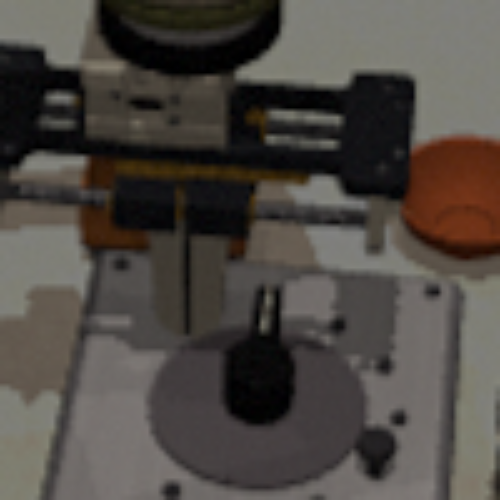

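```bash
python3 -m creep '[[[0,0.1,0.3],[0,0,0.4]],[[0,0.2,0],[0,0,0]],[[-0.1,0.2,0],[0,0,0]],[[0,0.2,0],[0,0,0]],[[0,0.2,0],[0,0,0]],[[0,0,0],[0,0,0]],[[0,0,0],[0,0,0]]]'
python3 - <<'E'
from h import *
rel([.548,.1255,.26])
for n in ["scene","side","wrist"]:
    c=read_camera(n); im=c["img"][:,:,::-1]
    if n=="scene": im=cv2.resize(im[140:240,235:335],None,fx=5,fy=5)
    if n=="side": im=cv2.resize(im[100:200,200:300],None,fx=5,fy=5)
    cv2.imwrite(f"pics/{n}3.png",im)
E
```

```text
t: 4.55
tool_pos: [0.558, 0.1232, 0.2597]
orientation: [-2.471, -1.94, -0.0]
force: [0.2, 0.1, 0.6]
opening: 0.0002
t 4.55 pos [0.558  0.1232 0.2597] yaw_y -13.7 z [-0.  0. -1.] q6 0.367 op 0.0002 F [0.16 0.08 0.59]
shift cm [-0.01 -1.02 -0.03]
```

View pics/scene3.png

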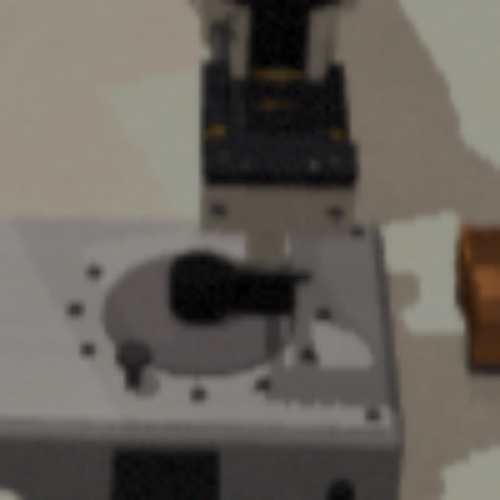

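View pics/side3.png

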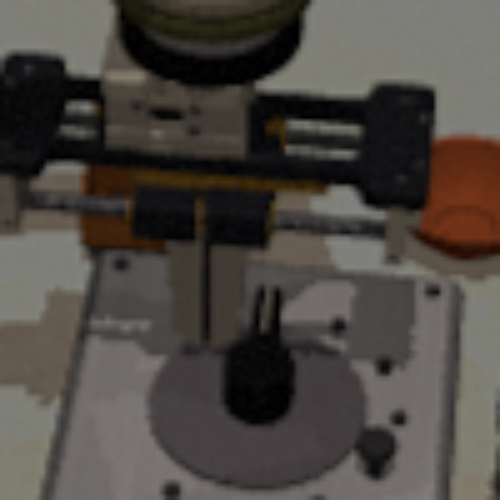

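```bash
python3 -m creep '[[[0.12,0.19,0],[0,0,3]],[[0.12,0.19,0],[0,0,3]],[[0.12,0.19,0],[0,0,3]],[[0.12,0.19,0],[0,0,3]],[[0.12,0.19,0],[0,0,3]],[[0.12,0.19,0],[0,0,3]]]'
python3 -m creep '[[[0.12,0.19,0],[0,0,3]],[[0.12,0.19,0],[0,0,3]],[[0.12,0.19,0],[0,0,3]],[[0.12,0.19,0],[0,0,3]],[[0.12,0.19,0],[0,0,3]],[[0.12,0.19,0],[0,0,3]]]'
cat >> h.py <<'E'
def look(k):
    s=read_state(); p=s["tool_pos"][:2]-[.5748,.082]; R=Ro.from_rotvec(s["orientation"]).as_matrix()
    print("radial",(p@R[:2,0]).round(4),"fwd",(p@R[:2,1]).round(4))
    rel([.548,.1255,.26])
    a=[]
    for n in ["scene","side"]:
        c=read_camera(n); im=c["img"][:,:,::-1]
        im=im[160:240,240:320] if n=="scene" else im[120:200,210:290]
        a.append(cv2.resize(im,(400,400),interpolation=cv2.INTER_CUBIC))
    cv2.imwrite(f"pics/L{k}.png",cv2.convertScaleAbs(np.hstack(a),alpha=1.5))
E
python3 -c "
from h import *
look(4)"
```

```text
t: 5.2
tool_pos: [0.5708, 0.1262, 0.2597]
orientation: [-2.745, -1.526, 0.001]
force: [-1.0, 1.7, 1.0]
opening: 0.0005
t: 5.7
tool_pos: [0.5843, 0.1243, 0.2597]
orientation: [-2.951, -1.078, 0.0]
force: [-0.8, 0.5, 0.3]
opening: 0.0009
radial 0.0345 fwd -0.0262
t 5.7 pos [0.5843 0.1243 0.2597] yaw_y -49.9 z [-0.  0. -1.] q6 0.994 op 0.0009 F [-0.77  0.51  0.3 ]
shift cm [-2.7  -2.44 -0.03]
```

View pics/L4.png

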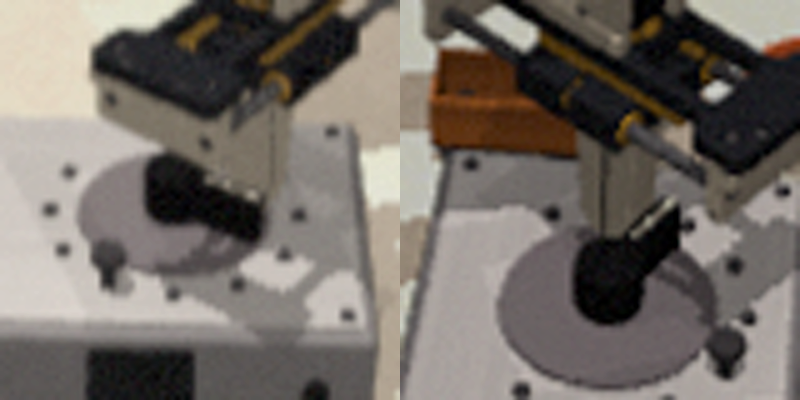

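```bash
python3 -m creep '[[[0.13,0.18,0],[0,0,3]],[[0.13,0.18,0],[0,0,3]],[[0.13,0.18,0],[0,0,3]],[[0.13,0.18,0],[0,0,3]],[[0.13,0.18,0],[0,0,3]],[[0.13,0.18,0],[0,0,3]],[[0.13,0.18,0],[0,0,3]],[[0.13,0.18,0],[0,0,3]],[[0.13,0.18,0],[0,0,3]],[[0.13,0.18,0],[0,0,3]]]'
python3 -c "
from h import *
look(5)"
```

```text
t: 6.63
tool_pos: [0.6037, 0.1141, 0.2597]
orientation: [-3.129, -0.281, 0.0]
force: [0.6, -0.5, 0.9]
opening: 0.0004
radial 0.0342 fwd -0.0265
t 6.63 pos [0.6037 0.1141 0.2597] yaw_y -79.8 z [-0.  0. -1.] q6 1.495 op 0.0004 F [ 0.61 -0.54  0.93]
shift cm [-5.28 -2.11 -0.03]
```

View pics/L5.png

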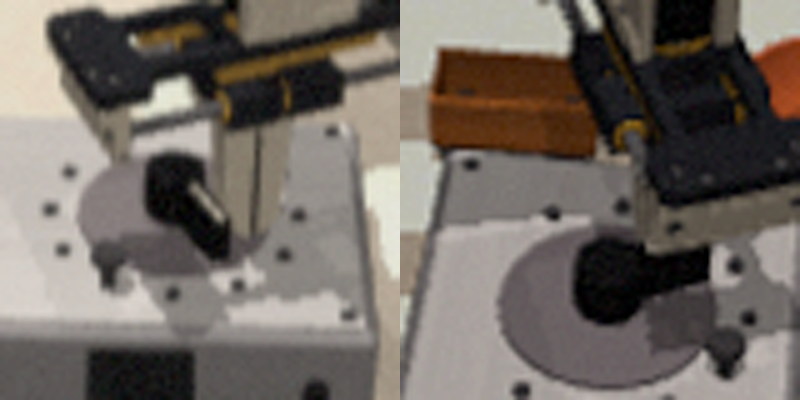

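Pointer is at place 3, and forces stay around 1 N. Next click.

```bash
python3 -m creep '[[[0.13,0.18,0],[0,0,3]],[[0.13,0.18,0],[0,0,3]],[[0.13,0.18,0],[0,0,3]],[[0.13,0.18,0],[0,0,3]],[[0.13,0.18,0],[0,0,3]],[[0.13,0.18,0],[0,0,3]],[[0.13,0.18,0],[0,0,3]],[[0.13,0.18,0],[0,0,3]],[[0.13,0.18,0],[0,0,3]]]'
python3 -c "
from h import *
look(6)"
```

```text
t: 7.48
tool_pos: [0.6148, 0.0977, 0.2597]
orientation: [3.108, -0.455, -0.0]
force: [-0.0, 0.2, -1.3]
opening: 0.0003
radial 0.0338 fwd -0.0265
t 7.48 pos [0.6148 0.0977 0.2597] yaw_y -106.7 z [-0. -0. -1.] q6 1.937 op 0.0003 F [-0.05  0.23 -1.32]
shift cm [-7.2  -0.74 -0.03]
```

View pics/L6.png

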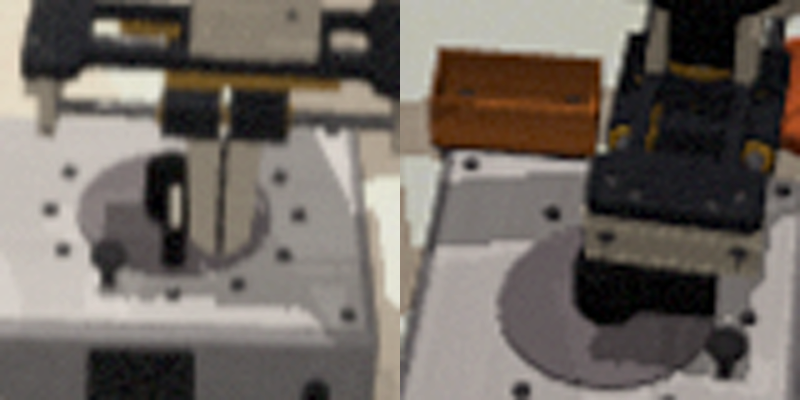

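```bash
python3 -m creep '[[[0.13,0.18,0],[0,0,3]],[[0.13,0.18,0],[0,0,3]],[[0.13,0.18,0],[0,0,3]],[[0.13,0.18,0],[0,0,3]],[[0,0,0],[0,0,0]]]'
python3 -c "
from h import *
look(7)"
```

```text
t: 8.0
tool_pos: [0.617, 0.0892, 0.2597]
orientation: [-3.044, 0.778, 0.0]
force: [-0.9, 1.5, 0.4]
opening: 0.0006
radial 0.0336 fwd -0.0266
t 8.0 pos [0.617  0.0892 0.2597] yaw_y -118.7 z [-0.  0. -1.] q6 2.132 op 0.0006 F [-0.91  1.52  0.39]
shift cm [-7.79  0.13 -0.03]
```

View pics/L7.png

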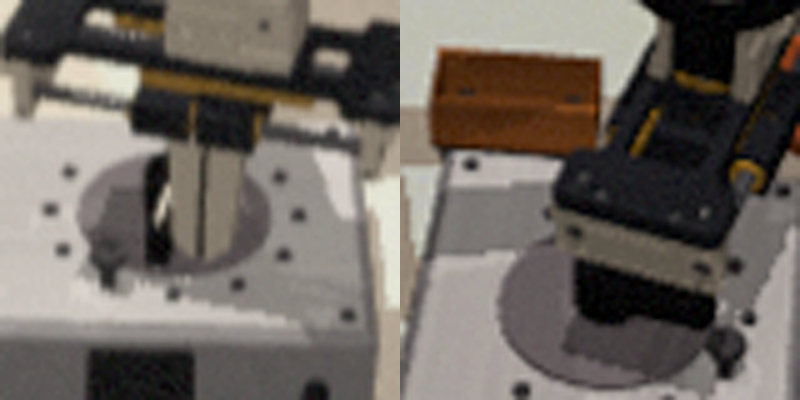

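Between places 4 and 5, with 1.8 N of contact force. Smaller steps from here.

```bash
python3 -m creep '[[[0.06,0.09,0],[0,0,1.5]],[[0.06,0.09,0],[0,0,1.5]],[[0,0,0],[0,0,0]]]'
python3 -m creep '[[[0.04,0.06,0],[0,0,1]],[[0.04,0.06,0],[0,0,1]],[[0,0,0],[0,0,0]]]'
python3 -c "
from h import *
look(8)"
```

```text
t: 8.35
tool_pos: [0.6173, 0.0868, 0.2597]
orientation: [3.021, -0.861, 0.0]
force: [-0.9, 0.9, -0.6]
opening: 0.0005
t: 8.6
tool_pos: [0.6174, 0.0852, 0.2598]
orientation: [3.006, -0.914, 0.0]
force: [0.2, -1.1, -0.6]
opening: 0.0003
radial 0.0336 fwd -0.0264
t 8.6 pos [0.6174 0.0852 0.2598] yaw_y -123.8 z [ 0. -0. -1.] q6 2.216 op 0.0003 F [ 0.15 -1.14 -0.56]
shift cm [-8.01  0.52 -0.02]
```

View pics/L8.png

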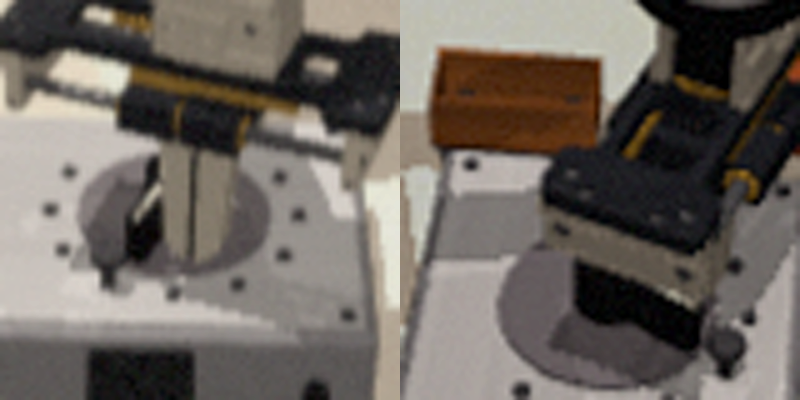

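It jumped ahead of the finger to the pin. Backing off, lifting, and moving aside to verify.

```bash
python3 -m creep '[[[0,-0.5,0],[0,0,0]],[[0,-0.5,0],[0,0,0]],[[0,0,-2],[0,0,0]],[[0,0,-3],[0,0,0]],[[0,0,-3],[0,0,0]],[[0,0,-3],[0,0,-7]],[[0,0,0],[0,0,-7]],[[0,0,0],[0,0,-7]],[[0,0,0],[0,0,-7]],[[0,0,0],[0,0,-7]],[[0,0,0],[0,0,-7]],[[0,0,0],[0,0,-7]]]'
python3 - <<'E'
from h import *
look(9)
sc=read_camera("scene"); sd=read_camera("side"); 
h=np.array([.5748,.082]);
for k in (4,5,6):
    a=-.238+np.radians(120-30*k); p=[*(h+.049*np.array([np.cos(a),np.sin(a)])),.094]
    print(k,(proj(sc,p)-[240,160])*5,(proj(sd,p)-[210,120])*5+[400,0])
rel([.5067,-.071,.33])
E
```

```text
t: 9.7
tool_pos: [0.6231, 0.0943, 0.3698]
orientation: [-3.112, -0.428, -0.0]
force: [0.1, 0.5, 0.1]
opening: 0.0005
radial 0.0499 fwd 0.0012
t 9.7 pos [0.6231 0.0943 0.3698] yaw_y -74.4 z [ 0.  0. -1.] q6 1.367 op 0.0005 F [0.08 0.5  0.13]
shift cm [-6.4  -5.03 10.98]
4 [169.78428153 225.98239022] [718.70080917 266.02558219]
5 [119.89648535 216.31039206] [699.71044823 305.12781413]
6 [ 84.79079102 192.80199043] [655.04758198 331.79580055]
t 9.9 pos [0.623  0.0941 0.3698] yaw_y -75.0 z [ 0.  0. -1.] q6 1.377 op 0.0007 F [0.63 0.04 0.74]
shift cm [-15.52  12.93   3.98]
```

View pics/L9.png

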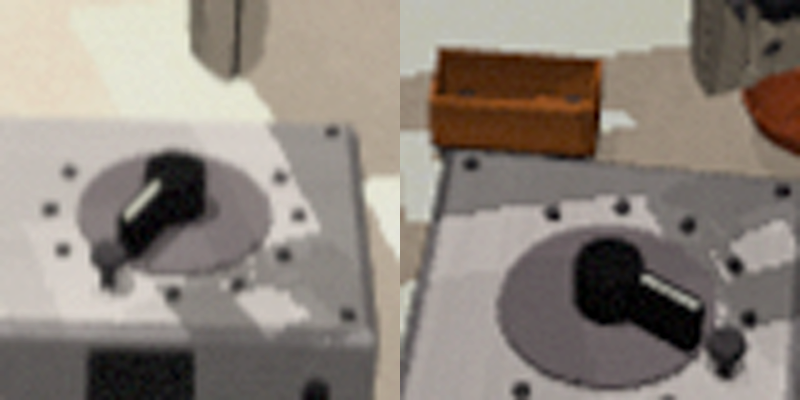

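Verified: the pointer tip is at (120,216) in the scene crop and (700,305) in the side crop. Both match the place-5 prediction. Now the button.

```bash
python3 -m creep '[[[-2.6,2.15,0],[0,0,0]],[[-2.6,2.15,0],[0,0,0]],[[-2.6,2.15,0],[0,0,0]],[[-2.6,2.15,0],[0,0,0]],[[-2.6,2.15,0],[0,0,0]],[[-2.5,2.15,0],[0,0,0]],[[0,0,2],[0,0,0]],[[0,0,2],[0,0,0]],[[0,0,2],[0,0,0]],[[0,0,1],[0,0,0]],[[0,0,0],[0,0,0]],[[0,0,0],[0,0,0]]]'
python3 - <<'E'
from h import *
rel([.5075,-.071,.27])
a=[]
for n in ["scene","side"]:
    c=read_camera(n); im=c["img"][:,:,::-1]
    im=im[150:250,160:260] if n=="scene" else im[180:280,190:290]
    a.append(cv2.resize(im,(400,400),interpolation=cv2.INTER_CUBIC))
cv2.imwrite("pics/B1.png",cv2.convertScaleAbs(np.hstack(a),alpha=1.5))
cv2.imwrite("pics/B1w.png",read_camera("wrist")["img"][:,:,::-1])
E
```

```text
t: 10.9
tool_pos: [0.5074, -0.0713, 0.2997]
orientation: [-3.114, -0.415, 0.002]
force: [0.7, 0.0, -0.5]
opening: 0.0005
t 10.9 pos [ 0.5074 -0.0713  0.2997] yaw_y -74.8 z [-0.001  0.    -1.   ] q6 1.066 op 0.0005 F [ 0.68  0.02 -0.53]
shift cm [ 0.02 -0.02  2.97]
```

View pics/B1.png

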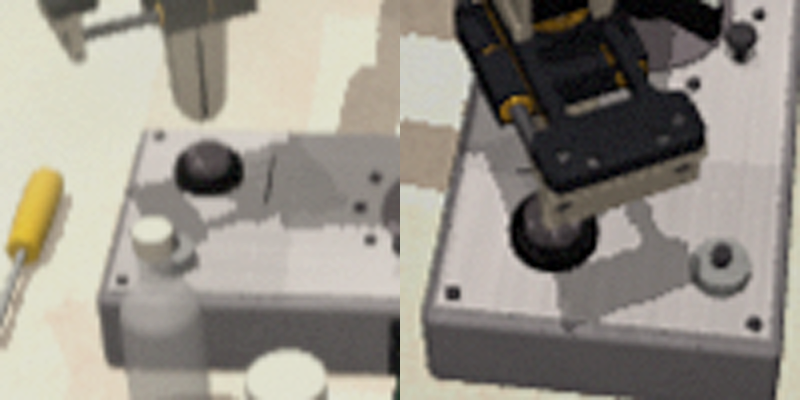

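View pics/B1w.png

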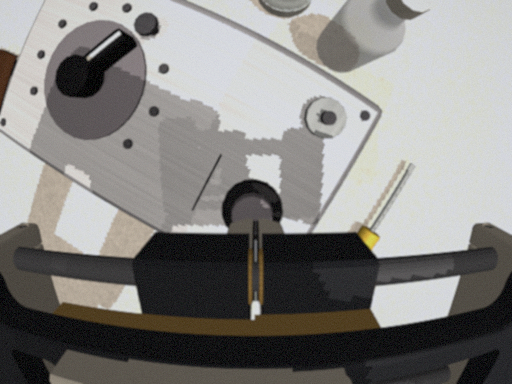

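```bash
python3 -m creep '[[[0,0,0.8],[0,0,0]],[[0,0,0.8],[0,0,0]],[[0,0,0.6],[0,0,0]],[[0,0,0.4],[0,0,0]],[[0,0,0.2],[0,0,0]],[[0,0,0.2],[0,0,0]],[[0,0,0],[0,0,0]],[[0,0,0],[0,0,0]]]'
python3 - <<'E'
from h import *
rel([.5075,-.071,.264])
a=[]
for n in ["scene","side"]:
    c=read_camera(n); im=c["img"][:,:,::-1]
    im=im[150:250,160:260] if n=="scene" else im[180:280,190:290]
    a.append(cv2.resize(im,(400,400),interpolation=cv2.INTER_CUBIC))
cv2.imwrite("pics/B2.png",cv2.convertScaleAbs(np.hstack(a),alpha=1.5))
E
```

```text
t: 11.72
tool_pos: [0.5074, -0.0715, 0.2699]
orientation: [-3.114, -0.417, 0.0]
force: [-1.6, 0.4, 1.4]
opening: 0.0004
t 11.72 pos [ 0.5074 -0.0715  0.2699] yaw_y -74.7 z [-0.  0. -1.] q6 1.064 op 0.0004 F [-1.57  0.41  1.41]
shift cm [ 0.02 -0.04  0.59]
```

View pics/B2.png

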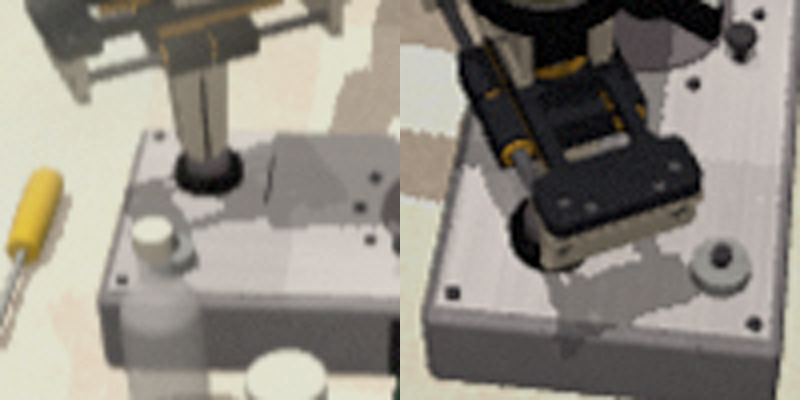

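Finger is centred on the button at contact height. Pressing in small steps.

```bash
python3 -m creep '[[[0,0,0.2],[0,0,0]],[[0,0,0.2],[0,0,0]],[[0,0,0],[0,0,0]],[[0,0,0],[0,0,0]]]'
python3 -m creep '[[[0,0,0.1],[0,0,0]],[[0,0,0.1],[0,0,0]],[[0,0,0],[0,0,0]],[[0,0,0],[0,0,0]]]'
```

```text
t: 12.15
tool_pos: [0.5077, -0.0715, 0.2661]
orientation: [3.113, 0.417, 0.002]
force: [-0.1, -1.2, 4.3]
opening: 0.0007
t: 12.48
tool_pos: [0.5077, -0.0715, 0.2644]
orientation: [3.113, 0.417, 0.002]
force: [-0.6, 0.2, 6.1]
opening: 0.0006
```

```bash
python3 -m creep '[[[0,0,0.05],[0,0,0]],[[0,0,0.05],[0,0,0]],[[0,0,0],[0,0,0]],[[0,0,0],[0,0,0]]]'
```

```text
t: 12.82
tool_pos: [0.5077, -0.0715, 0.2642]
orientation: [3.113, 0.417, 0.002]
force: [-4.5, 1.3, 14.7]
opening: 0.0003
```

The button has bottomed out: 1 mm more commanded gave only 0.2 mm of motion, and the force rose to 15 N. Releasing.

```bash
python3 -m creep '[[[0,0,-0.3],[0,0,0]],[[0,0,-0.4],[0,0,0]],[[0,0,-0.6],[0,0,0]],[[0,0,-2],[0,0,0]],[[0,0,-3],[0,0,0]],[[0,0,-4],[0,0,0]],[[0,0,-4],[0,0,0]],[[4,0,0],[0,0,0]],[[0,0,0],[0,0,0]],[[0,0,0],[0,0,0]]]'
python3 - <<'E'
from h import *
look(10)
a=[]
for n in ["scene","side"]:
    c=read_camera(n); im=c["img"][:,:,::-1]
    cv2.imwrite(f"pics/{n}F.png",im)
    im=im[170:270,170:330] if n=="scene" else im[140:280,190:350]
    a.append(cv2.resize(im,(400,int(400*im.shape[0]/160)),interpolation=cv2.INTER_CUBIC)[:250])
cv2.imwrite("pics/B3.png",cv2.convertScaleAbs(np.hstack(a),alpha=1.5))
E
```

```text
t: 13.65
tool_pos: [0.5466, -0.0606, 0.4051]
orientation: [-3.113, -0.419, 0.003]
force: [0.2, 0.1, -1.0]
opening: 0.0004
radial -0.0649 fwd 0.1301
t 13.65 pos [ 0.5466 -0.0606  0.4051] yaw_y -74.7 z [-0.002  0.    -1.   ] q6 1.1 op 0.0004 F [ 0.24  0.13 -1.02]
shift cm [  5.07 -17.9   14.52]
```

View pics/L10.png

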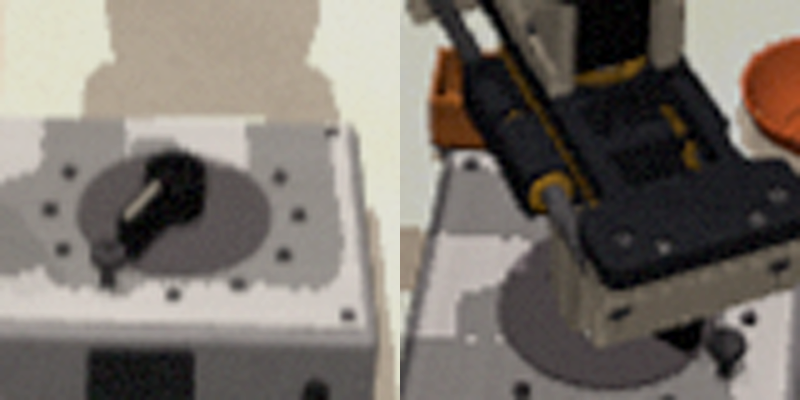

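View pics/B3.png

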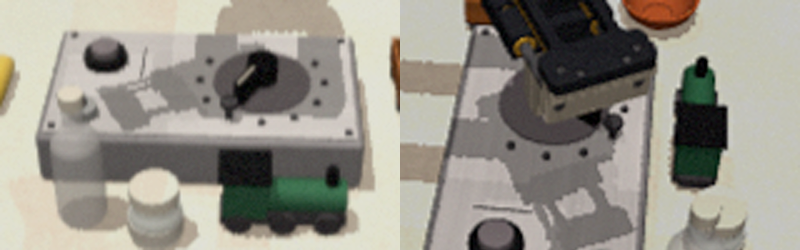

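View pics/sideF.png

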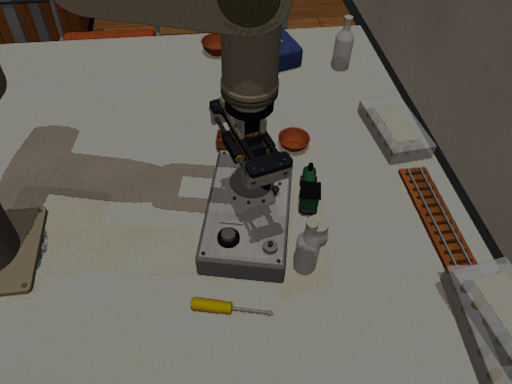

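The pointer is still at the pin, the button is up at (228,237) in the side view, and the roller, bottle, screwdriver, loco and bowl are where they were. The arm is clear, so I'm handing in.

```bash
python3 -c "
from plant import *
print(close_job())"
```

```text
the job is handed in; nothing more can be done
None
```

The dial is set at the tall pin and the start button has been pressed and released, in that order. I handed the job in at about 14 s of the 67 s allowed.

- **Dial:** With the fingers shut, I pushed it from place 1 clockwise through four clicks to place 5, where the pin stands. The highest push force I read was about 2 N. After I backed off, the pointer tip matched the place-5 position in both the scene and side views. The last scene picture still shows it there. The gripper partly hid the dial in the last side view.
- **Button:** I pressed it until it stopped: the force rose from 6 N to 15 N over only 0.2 mm more travel, about 6 mm down in all. The last pictures show it up again.
- **Everything else:** In the last views, the loose wheel, locomotive, bottle, jar, screwdriver and bowl look to be where they started. I checked these by eye only. The wagon was mostly behind the arm in the last side view, but the tool never went near it.
- **Disagreement:** The two fixed cameras differed by about 3 mm on the dial axis and up to 8 mm on the button centre. I used the averaged dial axis, and placed the button from the known console dimensions.

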